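# Thread the strap slitter's spacer collars onto the arbor, thickest first

## Robot

A 6-joint arm with a two-finger parallel gripper is mounted at the origin on the work surface. World frame = base frame: x ahead of the robot, y to its left, z up, the work surface at z = 0. Lengths are in m, angles in rad, forces in N, time in s.
With the tool pointing down it reaches from about 0.275 to 0.75 m from the base axis. Payload 10.2 kg.
Tool frame: the origin (TCP) lies midway between the tips of the shut fingers; the grasp point (between the pads) lies 19 mm behind it; z points along the fingers, y is the line along which they close (so a half turn about z gives the same grasp; the last joint's range is limited). The gripper opens to 85 mm and grips with 20 to 120 N. Pads are 22 mm wide; open, the fingers measure 114 mm over their backs; the gripper's body (76 mm by 85 mm) begins 54 mm behind the grasp point. The pads swing forward as they close: fully open they stand 13 mm farther back than shut.
Start: joints at [1.006, 0.313, 1.498, -0, 1.331, -0.223], TCP at [0.176, 0.495, 0.201] pointing down, gripper open.
Joint ranges: [-2.94, 2.94], [-0.97, 2.17], [0.19, 2.56], [-1.23, 4.37], [0.02, 3.11], [-2.88, 2.88]. Speed limits (rad/s): [2.39, 2.39, 3.01, 3.14, 3.14, 3.14].

## Interface

Orientations are given as a rotation vector (axis times angle).
In Python, from bench import readout, vision, job_done gives the robot as it stands.
- The arm moves only by the shell command python3 -m creep 'ROWS' [FORCE]. ROWS is one flat JSON list of numbers that holds 1 to 12 rows one after another, with no inner brackets; each row has 7 numbers: a rotation vector rx, ry, rz in rad, then dx, dy, dz in m, then the opening from 0.0 (shut) to 1.0 (fully open); each row is the pose to reach, as a shift and turn from the pose commanded when the command began, along the tool's axes at that moment; what a row does not reach only later rows make up. A row lasts 1/10 s, in which the tool goes at most 0.05 m and 0.15 rad, less where a joint would pass 70% of its speed; a pose out of reach is approached as far as the arm can. The fingers move at their own pace and stop on an object; FORCE is the grip in N (left out, the last holds). Time passes only in rows, so rows that do not move let the fingers close. It prints the time, the measured TCP pose, the force, the opening and the grip force at its end. Input that does not fit is refused with a message, and nothing moves.
- readout.get_state(): the state, without advancing time (a new reading comes with each control period).
- vision.capture(name): name is "scene" or "top" or "wrist"; returns the picture (384x512x3 uint8, blue, green, red); there is no depth.
- vision.camera_model(name): a dict with "K" (3x3 intrinsics, pixels), "camera_from_world" (4x4, takes a point from world to camera coordinates). Camera axes: x right, y down, z forward; pixel columns grow to the right and rows downward; lengths in m; the calibration is good to about 2 mm. A picture is of the moment at which its call begins: read the wrist's pose just before it. camera_model takes no time and is no camera call; for the wrist camera it gives the pose at the moment of the call.
- job_done(): hands the job in; it is judged then, once.
The state is a dict: "time": time; "joint_positions": joint angles; "qvel": joint speeds; "effort": joint torques, N m; "eef_pos": TCP position; "eef_rot": TCP orientation; "force": force on the tool from outside, world axes, zero at the start; "torque": the same for the moment, N m; "width": opening from 0.0 (shut) to 1.0 (fully open); "finger_force": force on a finger pad.
Only numpy, scipy, OpenCV 4.12 (cv2) and the standard library are available. Lean on these libraries where they do the work, as an engineer would, in place of code of your own. Each camera call takes 0.05 s, during which the arm holds its last target. There are 200 camera calls.

## Task

Thread the three spacer collars onto the upright steel arbor of the fixture in order of thickness: the thickest at the bottom, then the medium one, and the thinnest on top, each pushed down fully home so that the stack sits flat with no gaps. Feel for the arbor and push gently, never forcing or jamming a collar, then let go. Leave the jar, the awl and the hammer where they are.

Things in the scene. Friction and masses are not known exactly. Their poses are not given: they have to be found in the camera images.
- collar_thick: Matt black plastic spacer collar, a plain flat ring lying flat on the bench: 20 mm thick, 46 mm outside diameter, 23 mm bore. Origin at the middle of the ring (10 mm above the surface it lies on); z is the ring's axis. Either face may be up.
- collar_medium: Brass (yellow metal) spacer collar, a plain flat ring lying flat on the bench: 14 mm thick, 46 mm outside diameter, 23 mm bore. Origin at the middle of the ring (7 mm above the surface it lies on); z is the ring's axis. Either face may be up.
- collar_thin: Silvery aluminium spacer collar, a plain flat ring lying flat on the bench: 8 mm thick, 46 mm outside diameter, 23 mm bore. Origin at the middle of the ring (4 mm above the surface it lies on); z is the ring's axis. Either face may be up.
- stand: Grey square fixture base bolted to the bench, 100 x 100 x 20 mm, red stripe along its +y edge; origin at the centre of its underside, z up. A dark 66 mm square, 6 mm thick plate on it carries the upright steel arbor, clamped off-centre: in the base's frame 2.5 to 8 mm towards the stripe (+y) and -8 to 8 mm along x. It stays put, but no measured pose shows this offset: feel or see it.
- seat (a point): On the base's own axis (not the arbor's), 34 mm above the bench: height of the seat, the top of the arbor's 34 mm wide shoulder. Seated collars' middles are 10 mm (thick), 27 mm (medium), 38 mm (thin) above it. Land slowly: no collar may bear on seat, shaft, tip and leaves, all added up, with over 40 N (the leaves' squeeze alone makes up to 15 N of it).
- tip (a point): On the base's own axis (not the arbor's), 82 mm above the bench: height of the arbor's flat tip, 17 mm in diameter, with a 1.5 mm wide, 2.5 mm high chamfer round it. A collar lowered more than about 3 mm off the arbor's axis lands on the flat tip and stops there, pressed up on the side where the arbor really stands.
- shaft (a point): On the base's own axis (not the arbor's), 55 mm above the bench: mid-height of the arbor's 20 mm diameter shaft (34 to 79.5 mm above the bench). Brass spring leaves in the shaft grip the bore: a collar stays where it is left and does not drop; sliding it down takes about 3 to 6 N of push.
- jar: Amber glass jar with black lid, 58 mm diameter, 65 mm tall, a bystander; origin at the centre of its underside.
- awl: Awl with pale wooden handle, about 140 mm long, lying on the bench, a bystander; its x axis runs from handle to tip.
- hammer: Hammer with steel head and wooden handle, about 240 mm long, lying beyond the fixture, a bystander; its x axis runs from handle to head.
Things that resemble listed ones, but are neither listed nor needed, are in the scene too. What is meant by the collar_thick is not pink or purple, and is the larger of those in its own colour.

How it is judged:
By the outcome, as a careful person would: the job done as asked, in the order asked, and still so for the second after the job is handed in, with the robot touching nothing.
It also fails if it takes over 72 s, if anything falls off the work surface, if the arm or the gripper's body presses on something with over 40 N, if the wrist force passes 120 N, or if a joint passes its speed limit or range.

## Working session

There is one attempt and no reset: what is moved stays moved. The work goes in short steps, Python scripts to look and compute and a shell command to move; the robot and the scene stay as the last step left them, time stands still between calls to the robot, and variables do not carry over. Pictures are saved under pics/ and viewed, at most 10 in all, crops included, and the job is handed in when it is done.

```bash
mkdir -p pics; ls; python3 - <<'E'
from bench import readout, vision
import cv2,numpy as np
s=readout.get_state();print(s)
for n in ("top","scene"):
    im=vision.capture(n);cv2.imwrite(f"pics/{n}0.png",im)
    m=vision.camera_model(n);print(n,np.round(m["K"],1).tolist(),np.round(m["camera_from_world"],3).tolist())
E
```

```text
pics
{'time': 0.0, 'joint_positions': array([ 1.00555661e+00,  3.13489739e-01,  1.49846840e+00, -2.02482049e-05,
        1.33099528e+00, -2.23446030e-01]), 'qvel': array([-0.00085942,  0.00100385, -0.00196961,  0.00093076,  0.00021979,
       -0.00053216]), 'effort': array([ 5.19761215e-04, -4.12272584e+01, -2.59742635e+01, -2.00844247e-04,
        4.17146759e-03, -1.29370724e-05]), 'eef_pos': array([0.17583887, 0.4943508 , 0.20060298]), 'eef_rot': array([-5.34185323e-01, -3.09533131e+00,  1.98497654e-03]), 'force': array([ 0.21653846, -0.42837406,  0.10308473]), 'torque': array([-0.0236221 ,  0.04004707,  0.02259077]), 'finger_force': 0.0, 'width': 0.996931900683942}
top [[432.0, 0.0, 248.1], [0.0, 432.0, 195.0], [0.0, 0.0, 1.0]] [[-0.0, -1.0, -0.007, -0.007], [-0.995, 0.001, -0.102, 0.615], [0.102, 0.007, -0.995, 0.954], [0.0, 0.0, 0.0, 1.0]]
scene [[475.7, 0.0, 248.3], [0.0, 475.7, 191.3], [0.0, 0.0, 1.0]] [[0.534, 0.846, 0.013, -0.342], [0.727, -0.45, -0.519, -0.405], [-0.433, 0.287, -0.855, 1.197], [0.0, 0.0, 0.0, 1.0]]
```

View pics/top0.png

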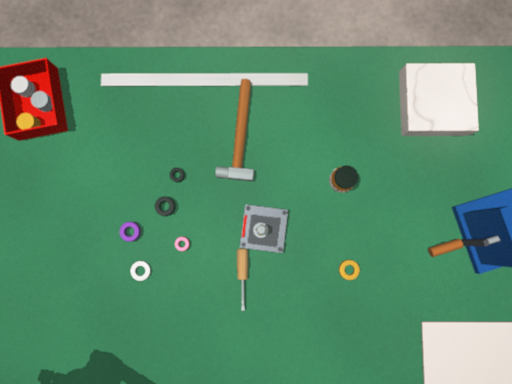

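View pics/scene0.png

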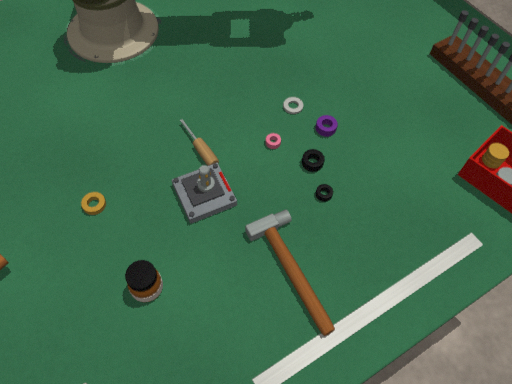

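Candidates for collar_thick in the top view: large black ring (165,206), small black ring (177,175), purple ring (130,231) and pink ring (182,244). I choose the larger black ring at (165,206). Brass is at (349,270), aluminium at (140,271), and the stand at (264,229) with its stripe on the left (+y). The awl lies just robot-side of the stand, at (243,265).

```bash
cat > h.py <<'E'
from bench import readout, vision
import cv2,numpy as np
from scipy.spatial.transform import Rotation as R
def ray(m,u,v,z):
    K,T=np.array(m["K"]),np.array(m["camera_from_world"])
    d=T[:3,:3].T@np.linalg.solve(K,[u,v,1.]);o=-T[:3,:3].T@T[:3,3]
    return o+d*(z-o[2])/d[2]
def proj(m,p):
    K,T=np.array(m["K"]),np.array(m["camera_from_world"])
    q=K@(T[:3,:3]@np.asarray(p,float)+T[:3,3]);return q[:2]/q[2]
def notgreen(im):   # everything that is not the green mat
    h=cv2.cvtColor(im,cv2.COLOR_BGR2HSV)
    return ~cv2.inRange(h,(55,90,40),(95,255,255))
def blob(mask,u,v,r):
    """outer contour of the blob nearest (u,v): hull centroid, ellipse"""
    cs,_=cv2.findContours(mask,cv2.RETR_EXTERNAL,cv2.CHAIN_APPROX_NONE)
    cs=[c for c in cs if len(c)>15 and np.hypot(*(c.reshape(-1,2).mean(0)-[u,v]))<r]
    c=max(cs,key=cv2.contourArea);return cv2.fitEllipse(cv2.convexHull(c))
def togo(p):        # world displacement to p, in tool axes
    s=readout.get_state();return R.from_rotvec(s["eef_rot"]).inv().apply(np.array(p)-s["eef_pos"])
def st():
    s=readout.get_state();print(round(s["time"],2),s["eef_pos"].round(4),s["eef_rot"].round(3),s["force"].round(1),round(s["width"],3),round(s["finger_force"],1))
E
python3 - <<'E'
from h import *
im=cv2.imread("pics/top0.png");sc=cv2.imread("pics/scene0.png")
mt,ms=vision.camera_model("top"),vision.camera_model("scene")
for n,u,v,us,vs,z in (("thick",165,206,313,160,.01),("smallblack",177,175,324,192,.007),("thin",140,271,293,105,.004),("medium",349,270,93,203,.007),("purple",130,231,327,125,.01),("pink",182,244,273,141,.007)):
    e=blob(notgreen(im),u,v,12);f=blob(notgreen(sc),us,vs,14)
    print(n,ray(mt,*e[0],z).round(4),np.round(e[1],1),"scene",ray(ms,*f[0],z).round(4),np.round(f[1],1))
T=[np.array(m["camera_from_world"]) for m in(mt,ms)]
print("tip guess",ray(mt,262,229,.082),ray(ms,204,169,.082))
big=cv2.resize(im[130:290,110:300],None,fx=4,fy=3.7,interpolation=cv2.INTER_CUBIC)
cv2.imwrite("pics/crop.png",cv2.resize(im[130:290,110:310],None,fx=3.7,fy=3.7,interpolation=cv2.INTER_CUBIC))
m=vision.camera_model("wrist");st();print(np.round(m["K"],1).tolist(),np.round(m["camera_from_world"],3).tolist())
E
```

```text
thick [0.5918 0.1877 0.01  ] [18.8 19.3] scene [0.5918 0.1875 0.01  ] [21.7 22.6]
smallblack [0.6662 0.1611 0.007 ] [13.5 13.9] scene [0.6657 0.1618 0.007 ] [16.8 17.5]
thin [0.4428 0.2421 0.004 ] [20.8 21.5] scene [0.4425 0.2429 0.004 ] [17.9 21. ]
medium [ 0.4453 -0.2384  0.007 ] [21.1 22.1] scene [ 0.4462 -0.2369  0.007 ] [24.  25.6]
purple [0.5329 0.2669 0.01  ] [20.7 22.2] scene [0.5326 0.2674 0.01  ] [22.1 22.6]
pink [0.5045 0.1462 0.007 ] [15.7 16.2] scene [0.5039 0.1473 0.007 ] [16.9 17.4]
tip guess [ 0.53612691 -0.03779739  0.082     ] [ 0.53761451 -0.03411521  0.082     ]
0.1 [0.1758 0.4944 0.2007] [-5.340e-01 -3.095e+00  2.000e-03] [-0.4  0.7 -0.3] 0.996 0.0
[[270.1, 0.0, 255.0], [0.0, 270.1, 190.4], [0.0, 0.0, 1.0]] [[0.335, 0.942, -0.001, -0.524], [0.901, -0.32, 0.293, -0.038], [0.275, -0.099, -0.956, 0.379], [0.0, 0.0, 0.0, 1.0]]
```

View pics/crop.png

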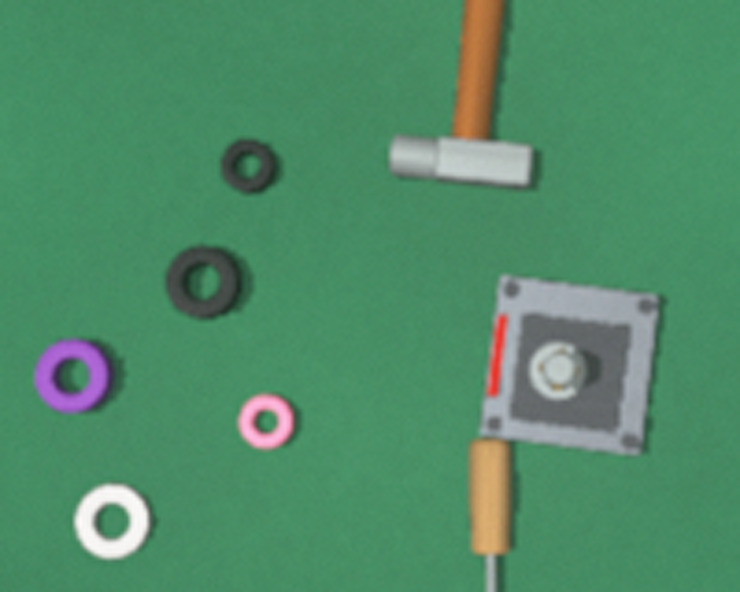

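The crop confirms it: the large black ring is at crop pixel (204,283) and the small black one at (249,166). The arbor tip is at about (560,367).

```bash
python3 - <<'E'
from h import *
s=readout.get_state();Rs=R.from_rotvec(s["eef_rot"]);print(togo([.592,.188,.14]).round(4),(Rs.inv()*R.from_rotvec([0,np.pi,0])).as_rotvec())
m=vision.camera_model("wrist");T=np.array(m["camera_from_world"]);o=-T[:3,:3].T@T[:3,3];print("cam in tool",Rs.inv().apply(o-s["eef_pos"]).round(4),Rs.inv().apply(T[2,:3]).round(3))
E
```

```text
[-0.4948 -0.1491  0.0608] [-0.00103039 -0.00041805 -0.34180592]
cam in tool [ 0.0748 -0.001  -0.1722] [-0.293  0.     0.956]
```

```bash
python3 -m creep '[0,0,-0.05,-0.045,-0.014,0.005,1,0,0,-0.1,-0.09,-0.027,0.011,1,0,0,-0.15,-0.135,-0.04,0.017,1,0,0,-0.2,-0.18,-0.054,0.022,1,0,0,-0.25,-0.225,-0.068,0.028,1,0,0,-0.3,-0.27,-0.081,0.033,1,0,0,-0.342,-0.315,-0.095,0.039,1,0.001,0,-0.342,-0.36,-0.108,0.045,1,0.001,0,-0.342,-0.405,-0.122,0.05,1,0.001,0,-0.342,-0.45,-0.136,0.056,1,0.001,0,-0.342,-0.4948,-0.149,0.061,1,0.001,0,-0.342,-0.4948,-0.1491,0.061,1]' 40
python3 - <<'E'
from h import *
m=vision.camera_model("wrist");im=vision.capture("wrist");cv2.imwrite("pics/w1.png",im);st()
print(proj(m,[.5918,.1877,.01]))
u,v=proj(m,[.5918,.1877,.01]);e=blob(notgreen(im),u,v,25);print(e,ray(m,*e[0],.01))
E
```

```text
time: 1.3
eef_pos: [0.5949, 0.1843, 0.1381]
eef_rot: [-0.007, -3.14, 0.003]
force: [0.4, 0.5, -0.5]
width: 0.998
finger_force: 0.0
1.35 [0.5931 0.1864 0.1387] [-5.000e-03 -3.139e+00  2.000e-03] [-0.1 -0.3 -0.6] 1.001 0.0
[258.88622372 173.83540061]
((257.4443359375, 173.56497192382812), (38.967159271240234, 40.59161376953125), 152.8647003173828) [0.59147634 0.18605525 0.01      ]
```

View pics/w1.png

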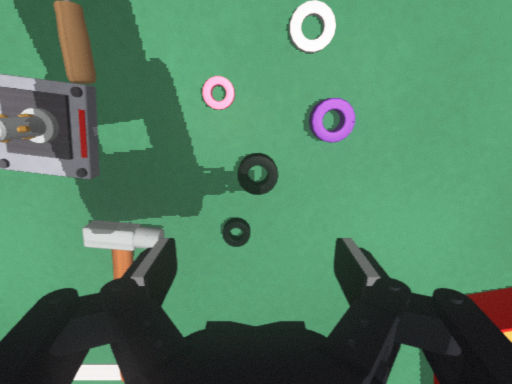

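The wrist view shows the large black ring at (257,174), centred between the fingers, with the small black ring at (236,232). I'll measure again now that the arm has settled.

```bash
python3 - <<'E'
from h import *
for i in range(2):
    m=vision.camera_model("wrist");im=vision.capture("wrist");st()
    for u,v,z in((257,174,.01),(313,26,.004)):
        e=blob(notgreen(im),u,v,25);print(e,ray(m,*e[0],z))
print(togo([.5915,.187,.005]))
E
```

```text
1.4 [0.5921 0.1878 0.1393] [-2.00e-03 -3.14e+00  2.00e-03] [-1.1 -0.1 -0.7] 1.003 0.0
((255.42691040039062, 175.03482055664062), (39.27091598510742, 40.17974090576172), 158.94517517089844) [0.59141892 0.18589467 0.01      ]
((309.8741149902344, 28.50739288330078), (47.11038589477539, 53.890865325927734), 18.11484718322754) [0.44179283 0.2409701  0.004     ]
1.45 [0.5916 0.1886 0.1398] [ 0.00e+00 -3.14e+00  1.00e-03] [-0.   0.4 -0.8] 0.998 0.0
((254.24034118652344, 175.84637451171875), (38.93760681152344, 40.409183502197266), 160.97116088867188) [0.59155486 0.18596021 0.01      ]
((308.5377502441406, 29.874210357666016), (46.863128662109375, 53.59041976928711), 16.778553009033203) [0.44179356 0.24095419 0.004     ]
[-7.02507769e-05 -1.51038094e-03  1.34819873e-01]
```

```bash
python3 -m creep '[0,0,0,0,-0.0015,0.04,0.8,0,0,0,0,-0.0015,0.08,0.8,0,0,0,0,-0.0015,0.115,0.8,0,0,0,0,-0.0015,0.13,0.8,0,0,0,0,-0.0015,0.135,0.8,0,0,0,0,-0.0015,0.135,0.8,0,0,0,0,-0.0015,0.135,0.3,0,0,0,0,-0.0015,0.135,0.3,0,0,0,0,-0.0015,0.135,0.3,0,0,0,0,-0.0015,0.135,0.3,0,0,0,0,-0.0015,0.135,0.3]' 40
python3 -m creep '[0,0,0,0,0,0,0.3,0,0,0,0,0,0,0.3]'
```

```text
time: 2.55
eef_pos: [0.5923, 0.1866, 0.0054]
eef_rot: [-0.0, 3.141, -0.001]
force: [-0.6, 0.1, -1.0]
width: 0.304
finger_force: 0.0
time: 2.75
eef_pos: [0.5922, 0.1867, 0.0052]
eef_rot: [0.0, -3.141, 0.002]
force: [0.0, -0.4, -0.5]
width: 0.302
finger_force: 0.0
```

```bash
python3 - <<'E'
from h import *
m=vision.camera_model("wrist");im=vision.capture("wrist");cv2.imwrite("pics/w2.png",im);st()
t=vision.capture("top");e=blob(notgreen(t),165,206,15);print(e)
E
```

```text
2.8 [0.5922 0.1866 0.0052] [ 0.000e+00 -3.141e+00  2.000e-03] [ 0.4 -0.3 -0.8] 0.3 0.0Traceback (most recent call last):
  File "<stdin>", line 3, in <module>
  File "h.py", line 18, in blob
    c=max(cs,key=cv2.contourArea);return cv2.fitEllipse(cv2.convexHull(c))
ValueError: max() iterable argument is empty
```

View pics/w2.png

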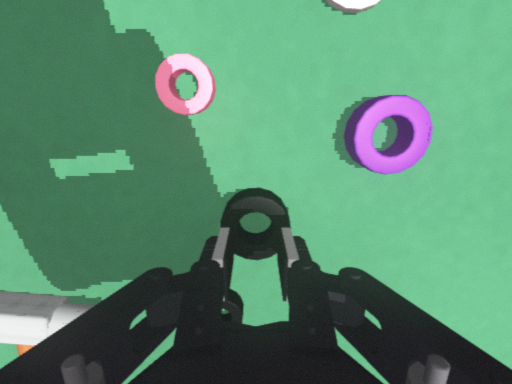

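The wrist picture shows the fingertips at about (228,230) and (285,230), above the ring centred at (256,222). So the partly open tips sit about 12–15 mm behind the TCP and closed over the ring. I'll open, go lower and close again.

```bash
python3 -m creep '[0,0,0,0,0,-0.015,0.8,0,0,0,0,0,-0.015,0.8,0,0,0,0,0,-0.015,0.8,0,0,0,0,0,-0.015,0.8,0,0,0,0,0,0.0,0.8,0,0,0,0,0,0.007,0.8,0,0,0,0,0,0.012,0.8,0,0,0,0,0,0.012,0.8]' 40
python3 -m creep '[0,0,0,0,0,0,0.3,0,0,0,0,0,0,0.3,0,0,0,0,0,0,0.3,0,0,0,0,0,0,0.3,0,0,0,0,0,0,0.3,0,0,0,0,0,0,0.3]'
```

```text
time: 3.65
eef_pos: [0.5915, 0.1866, -0.0081]
eef_rot: [0.0, -3.139, 0.002]
force: [-0.4, 0.5, -0.2]
width: 0.801
finger_force: 0.0
time: 4.25
eef_pos: [0.5922, 0.1867, -0.0067]
eef_rot: [0.0, -3.142, 0.002]
force: [-0.7, -0.2, -0.3]
width: 0.301
finger_force: 0.0
```

```bash
python3 -m creep '[0,0,0,0,0,0,0.1,0,0,0,0,0,0,0.1,0,0,0,0,0,0,0.1,0,0,0,0,0,0,0.1]' 30
python3 - <<'E'
from h import *
m=vision.camera_model("wrist");im=vision.capture("wrist");st();print(proj(m,readout.get_state()["eef_pos"]))
cv2.imwrite("pics/w3.png",cv2.resize(im[160:340,150:360],None,fx=3,fy=3,interpolation=cv2.INTER_CUBIC))
E
```

```text
time: 4.65
eef_pos: [0.5922, 0.1867, -0.0068]
eef_rot: [0.0, -3.141, 0.002]
force: [-0.1, 0.3, -0.1]
width: 0.1
finger_force: 0.0
4.7 [ 0.5922  0.1866 -0.0068] [ 0.000e+00 -3.141e+00  2.000e-03] [-0.7 -0.5 -0.4] 0.101 0.0
[256.25506054 221.45253156]
```

View pics/w3.png

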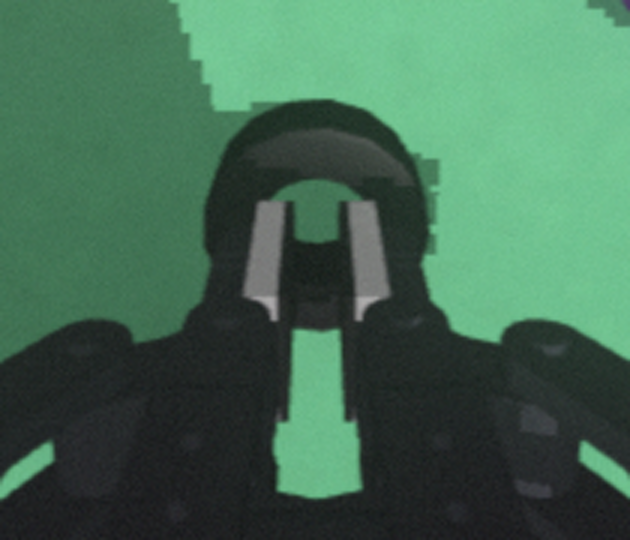

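The fingers still closed above the ring: the tip front edges are at about v=227, and allowing for the 11 mm pad half-width that puts the tips roughly 30 mm behind the TCP. I'll open and feel downwards gently.

```bash
python3 -m creep '[0,0,0,0,0,0,0.75,0,0,0,0,0,0,0.75,0,0,0,0,0,0,0.75,0,0,0,0,0,0,0.75,0,0,0,0,0,0,0.75,0,0,0,0,0,0.003,0.75,0,0,0,0,0,0.006,0.75,0,0,0,0,0,0.009,0.75,0,0,0,0,0,0.011,0.75,0,0,0,0,0,0.011,0.75]' 30
python3 - <<'E'
from h import *
s=readout.get_state();print(s["joint_positions"].round(3),s["effort"].round(1),s["torque"].round(2));im=vision.capture("wrist");cv2.imwrite("pics/w4.png",im)
E
```

```text
time: 5.7
eef_pos: [0.5919, 0.1866, -0.0183]
eef_rot: [0.0, -3.141, 0.002]
force: [-0.3, 0.3, 0.3]
width: 0.749
finger_force: 0.0
[ 1.170e-01  7.560e-01  1.404e+00 -1.000e-03  9.820e-01 -1.453e+00] [ -0.  -55.1 -21.3  -0.   -0.   -0. ] [-0.02  0.04  0.04]
```

View pics/w4.png

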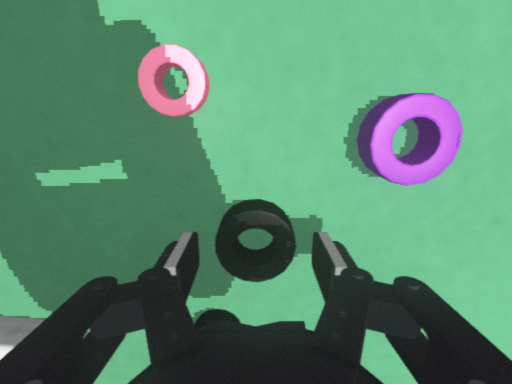

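The picture shows the ring at (256,240) and the fingertips at (190,235) and (320,235), still near the ring's top and clear of the bench. I'll continue down gently.

```bash
python3 -m creep '[0,0,0,0,0,0.003,0.75,0,0,0,0,0,0.006,0.75,0,0,0,0,0,0.008,0.75,0,0,0,0,0,0.01,0.75,0,0,0,0,0,0.01,0.75]' 30
python3 -m creep '[0,0,0,0,0,0.001,0.3,0,0,0,0,0,0.001,0.3,0,0,0,0,0,0.001,0.3,0,0,0,0,0,0.001,0.3,0,0,0,0,0,0.001,0.3]'
```

```text
time: 6.25
eef_pos: [0.592, 0.1866, -0.0281]
eef_rot: [0.0, -3.141, 0.002]
force: [0.3, -0.0, 0.7]
width: 0.753
finger_force: 0.0
time: 6.75
eef_pos: [0.5924, 0.1867, -0.0286]
eef_rot: [-0.0, 3.141, -0.001]
force: [-0.5, 0.8, 2.3]
width: 0.524
finger_force: 30.9
```

```bash
python3 -m creep '[0,0,0,0,0,-0.02,0.3,0,0,0,0,0,-0.06,0.3,0,0,0,0.01,-0.01,-0.1,0.3,0,0,0,0.015,-0.03,-0.14,0.3,0,0,0,0.025,-0.06,-0.175,0.3,0,0,0,0.035,-0.1,-0.2,0.3,0,0,0,0.045,-0.14,-0.22,0.3,0,0,0,0.05,-0.18,-0.23,0.3,0,0,0,0.056,-0.21,-0.2386,0.3,0,0,0,0.056,-0.2227,-0.2386,0.3,0,0,0,0.056,-0.2227,-0.2386,0.3,0,0,0,0.056,-0.2227,-0.2386,0.3]' 50
python3 -m creep '[0,0,0,0,0,0,0.3,0,0,0,0,0,0,0.3,0,0,0,0,0,0,0.3]'
python3 - <<'E'
from h import *
m=vision.camera_model("wrist");im=vision.capture("wrist");st();print(proj(m,[.5365,-.036,.082]))
cv2.imwrite("pics/w5full.png",im)
cv2.imwrite("pics/w5.png",cv2.resize(im[110:310,160:350],None,fx=3,fy=3,interpolation=cv2.INTER_CUBIC))
E
```

```text
time: 7.95
eef_pos: [0.5362, -0.0348, 0.2093]
eef_rot: [0.001, -3.14, 0.0]
force: [0.2, 0.2, -0.6]
width: 0.515
finger_force: 51.1
time: 8.25
eef_pos: [0.5363, -0.0351, 0.2098]
eef_rot: [0.002, -3.141, 0.001]
force: [0.1, -0.6, -1.1]
width: 0.515
finger_force: 51.1
8.3 [ 0.5363 -0.0353  0.2099] [ 2.000e-03 -3.141e+00  1.000e-03] [ 0.7 -0.2 -0.5] 0.519 51.1
[255.01014105 176.64917302]
```

View pics/w5.png

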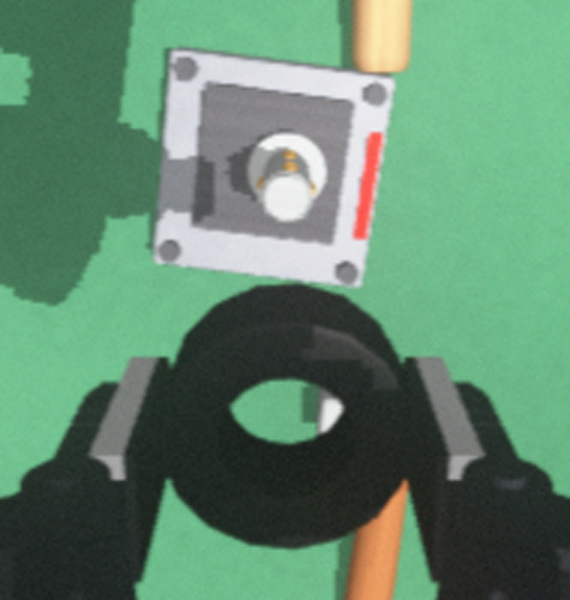

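The tip's flat top is at crop (288,197), which is full-image pixel (256,176). The shoulder is at about (256,167), and the held ring is at about (256,247).

```bash
python3 - <<'E'
from h import *
m=vision.camera_model("wrist");im=cv2.imread("pics/w5full.png")
h=cv2.cvtColor(im,cv2.COLOR_BGR2HSV)
for th in (200,215,230):
    mk=cv2.inRange(h,(0,0,th),(180,40,255));mk[:160]=0;mk[188:]=0;mk[:,:240]=0;mk[:,275:]=0
    ys,xs=np.nonzero(mk)
    if len(xs)>20:
        print(th,len(xs),xs.min(),xs.max(),ys.min(),ys.max(),np.c_[xs,ys].mean(0))
np.set_printoptions(linewidth=250);print(h[164:186:1,244:270,2])
for u,v,z in((256,175.7,.082),(255.7,167.3,.034)):print(ray(m,u,v,z).round(4))
mt=vision.camera_model("top");print(ray(mt,261.4,229.2,.082))
E
```

```text
200 298 248 274 160 187 [260.03691275 173.33892617]
215 264 248 274 160 187 [259.56060606 173.39015152]
230 215 249 274 160 187 [259.22325581 173.43255814]
[[162 162 162 164 145 124 117 122 125 127 137 175 204 195 163 139 141 155 207 238 240 241 243 230 184 147]
 [163 160 160 155 139 120 120 124 123 127 146 176 202 208 189 154 141 144 176 226 239 242 242 235 198 148]
 [163 161 162 150 130 122 121 122 129 137 146 175 211 219 192 154 140 144 178 225 239 241 242 240 214 151]
 [160 163 159 147 125 119 129 132 150 162 172 182 185 188 174 153 146 145 164 216 239 241 242 240 216 155]
 [161 162 156 145 126 125 151 159 161 166 172 174 192 202 202 199 175 149 156 211 237 241 242 240 212 153]
 [160 159 152 142 131 142 168 189 209 225 228 232 232 228 219 213 204 180 158 204 236 242 241 234 199 148]
 [158 158 152 146 155 177 198 227 240 241 241 241 241 240 237 233 227 205 181 184 227 239 240 231 195 147]
 [156 156 161 160 168 201 229 239 240 240 240 241 241 241 241 241 237 226 201 184 207 233 238 219 166 145]
 [143 150 158 157 176 220 236 237 240 239 240 240 240 240 240 241 240 234 216 196 198 22
[... 800 characters left out ...]
5 239 240 240 239 240 238 239 237 234 215 171 146 134 136 131 136 132 134]
 [132 135 134 132 145 161 191 227 234 237 237 239 239 239 238 230 209 184 158 136 134 135 137 138 137 137]
 [129 128 131 133 133 136 144 170 201 228 234 235 235 233 224 212 198 166 141 136 137 137 135 140 134 137]
 [127 132 130 128 133 131 134 138 161 187 199 196 190 190 172 155 147 140 137 136 138 137 133 136 131 136]
 [133 132 132 131 132 126 130 133 135 137 140 139 138 137 137 134 134 132 132 132 139 133 138 135 134 139]
 [136 138 136 137 135 133 134 132 131 137 135 133 131 134 131 133 132 133 131 130 132 135 131 134 135 134]]
[ 0.5354 -0.0351  0.082 ]
[ 0.5359 -0.0353  0.034 ]
[ 0.53569959 -0.03650939  0.082     ]
```

```bash
python3 -m creep '[0,0,0,0,0,0.04,0.3,0,0,0,0,0,0.08,0.3,0,0,0,0,0,0.12,0.3,0,0,0,0,0,0.14,0.3,0,0,0,0,0,0.148,0.3,0,0,0,0,0,0.15,0.3,0,0,0,0,0,0.15,0.3,0,0,0,0,0,0.15,0.3]'
python3 -m creep '[0,0,0,0,0,0.002,0.3,0,0,0,0,0,0.004,0.3,0,0,0,0,0,0.006,0.3,0,0,0,0,0,0.008,0.3,0,0,0,0,0,0.0095,0.3,0,0,0,0,0,0.0095,0.3]'
```

```text
time: 9.1
eef_pos: [0.537, -0.0361, 0.0613]
eef_rot: [-0.0, 3.14, -0.003]
force: [2.1, 0.6, -0.7]
width: 0.515
finger_force: 51.1
time: 9.7
eef_pos: [0.5361, -0.0359, 0.0502]
eef_rot: [0.0, -3.141, 0.001]
force: [0.2, -0.4, -0.3]
width: 0.514
finger_force: 51.1
```

```bash
python3 -m creep '[0,0,0,0,0,0.002,0.3,0,0,0,0,0,0.004,0.3,0,0,0,0,0,0.006,0.3,0,0,0,0,0,0.009,0.3,0,0,0,0,0,0.012,0.3,0,0,0,0,0,0.012,0.3]'
python3 -m creep '[0,0,0,0,0,0.003,0.3,0,0,0,0,0,0.006,0.3,0,0,0,0,0,0.009,0.3,0,0,0,0,0,0.012,0.3,0,0,0,0,0,0.015,0.3,0,0,0,0,0,0.015,0.3]'
```

```text
time: 10.3
eef_pos: [0.5359, -0.0359, 0.0378]
eef_rot: [0.0, -3.14, 0.001]
force: [1.5, 0.1, -3.2]
width: 0.516
finger_force: 51.3
time: 10.9
eef_pos: [0.5359, -0.0358, 0.0227]
eef_rot: [0.0, -3.141, 0.001]
force: [1.7, 2.5, -5.2]
width: 0.514
finger_force: 51.4
```

```bash
python3 -m creep '[0,0,0,0,0,0.003,0.3,0,0,0,0,0,0.006,0.3,0,0,0,0,0,0.009,0.3,0,0,0,0,0,0.012,0.3,0,0,0,0,0,0.014,0.3,0,0,0,0,0,0.014,0.3]'
python3 -m creep '[0,0,0,0,0,0.0005,0.3,0,0,0,0,0,0.001,0.3,0,0,0,0,0,0.0015,0.3,0,0,0,0,0,0.002,0.3,0,0,0,0,0,0.002,0.3]'
```

```text
time: 11.5
eef_pos: [0.5359, -0.0361, 0.0089]
eef_rot: [0.0, -3.141, 0.002]
force: [1.7, 1.0, -3.1]
width: 0.522
finger_force: 51.5
time: 12.0
eef_pos: [0.5362, -0.0362, 0.0075]
eef_rot: [0.0, -3.141, 0.002]
force: [0.6, -0.5, 2.1]
width: 0.517
finger_force: 51.9
```

```bash
for i in 1 2; do python3 -m creep '[0,0,0,0,0,0.0005,0.3,0,0,0,0,0,0.001,0.3,0,0,0,0,0,0.001,0.3]' | egrep 'eef_pos|^force'; done
```

```text
eef_pos: [0.5362, -0.0361, 0.0064]
force: [0.6, -0.8, 1.3]
eef_pos: [0.5363, -0.0361, 0.0056]
force: [-0.0, 0.5, 2.6]
```

```bash
for i in 1 2; do python3 -m creep '[0,0,0,0,0,0.0004,0.3,0,0,0,0,0,0.0008,0.3,0,0,0,0,0,0.0008,0.3]' | egrep 'eef_pos|^force'; done
```

```text
eef_pos: [0.5363, -0.0361, 0.0055]
force: [-3.0, 0.8, 11.1]
eef_pos: [0.5364, -0.0361, 0.0054]
force: [-6.5, 0.8, 18.6]
```

Seated: the force rose to 18 N at TCP z 0.0054, just where expected. I'll release and head for the brass collar.

```bash
python3 -m creep '[0,0,0,0,0,0,0.8,0,0,0,0,0,0,0.8,0,0,0,0,0,0,0.8,0,0,0,0,0,-0.02,0.8,0,0,0,0,0,-0.06,0.8,0,0,0,0,0,-0.1,0.8,0,0,0,0.01,-0.03,-0.135,0.8,0,0,0,0.03,-0.07,-0.135,0.8,0,0,0,0.05,-0.11,-0.135,0.8,0,0,0,0.07,-0.15,-0.135,0.8,0,0,0,0.085,-0.19,-0.135,0.8,0,0,0,0.0905,-0.2015,-0.135,0.8]' | egrep 'eef_pos|^force|width'
python3 -m creep '[0,0,0,0,0,0,0.8,0,0,0,0,0,0,0.8,0,0,0,0,0,0,0.8]'| egrep 'eef_pos|width'
python3 - <<'E'
from h import *
m=vision.camera_model("wrist");im=vision.capture("wrist");st()
u,v=proj(m,[.4457,-.2377,.007]);e=blob(notgreen(im),u,v,20);print(u,v,e);p=ray(m,*e[0],.007);print(p,togo([p[0],p[1],-.029]))
E
```

```text
eef_pos: [0.4444, -0.2404, 0.1389]
force: [-0.3, 1.2, 0.4]
width: 0.801
eef_pos: [0.4463, -0.236, 0.139]
width: 0.796
14.75 [ 0.4463 -0.2362  0.1391] [ 3.000e-03 -3.141e+00  1.000e-03] [ 1.2  0.5 -0.5] 0.797 0.0
254.368263434823 175.04834529791052 ((253.3009796142578, 175.1088104248047), (41.91034698486328, 42.50191116333008), 75.22834777832031)
[ 0.44577445 -0.23893547  0.007     ] [ 0.00051645 -0.00266384  0.16809248]
```

```bash
python3 -m creep '[0,0,0,0.0004,-0.002,0.04,0.75,0,0,0,0.0004,-0.002,0.08,0.75,0,0,0,0.0004,-0.002,0.12,0.75,0,0,0,0.0004,-0.002,0.145,0.75,0,0,0,0.0004,-0.002,0.16,0.75,0,0,0,0.0004,-0.002,0.168,0.75,0,0,0,0.0004,-0.002,0.17,0.75,0,0,0,0.0004,-0.002,0.17,0.75]'| egrep 'eef_pos|^force'
python3 -m creep '[0,0,0,0,0,0.001,0.75,0,0,0,0,0,0.002,0.75,0,0,0,0,0,0.002,0.75]' | egrep 'eef_pos|^force'
python3 -m creep '[0,0,0,0,0,0,0.3,0,0,0,0,0,0,0.3,0,0,0,0,0,0,0.3,0,0,0,0,0,0,0.3]' 50
```

```text
eef_pos: [0.4458, -0.2395, -0.0304]
force: [-0.1, 0.8, 0.1]
eef_pos: [0.4455, -0.2397, -0.0326]
force: [0.9, 0.7, -0.4]
time: 16.25
eef_pos: [0.446, -0.2403, -0.0319]
eef_rot: [-0.0, 3.14, -0.004]
force: [0.5, -0.9, 7.3]
width: 0.508
finger_force: 56.1
```

```bash
python3 -m creep '[0,0,0,0,0,-0.02,0.3,0,0,0,0,0,-0.06,0.3,0,0,0,0,0.01,-0.1,0.3,0,0,0,-0.015,0.04,-0.122,0.3,0,0,0,-0.035,0.08,-0.122,0.3,0,0,0,-0.055,0.12,-0.122,0.3,0,0,0,-0.07,0.16,-0.122,0.3,0,0,0,-0.085,0.19,-0.122,0.3,0,0,0,-0.0898,0.2043,-0.122,0.3,0,0,0,-0.0898,0.2043,-0.122,0.3,0,0,0,-0.0898,0.2043,-0.122,0.3]' | egrep 'eef_pos|^force|width'
python3 -m creep '[0,0,0,0,0,0,0.3,0,0,0,0,0,0,0.3,0,0,0,0,0,0,0.3]'| egrep 'eef_pos|width|force'
```

```text
eef_pos: [0.5347, -0.0359, 0.0888]
force: [0.4, 0.5, -1.2]
width: 0.509
eef_pos: [0.535, -0.0359, 0.089]
force: [0.8, -0.4, -1.3]
width: 0.505
finger_force: 51.9
```

```bash
python3 -m creep '[0,0,0,-0.0008,0,0.015,0.3,0,0,0,-0.0008,0,0.03,0.3,0,0,0,-0.0008,0,0.036,0.3,0,0,0,-0.0008,0,0.037,0.3,0,0,0,-0.0008,0,0.037,0.3]' | egrep 'eef_pos|^force'
python3 -m creep '[0,0,0,0,0,0.002,0.3,0,0,0,0,0,0.004,0.3,0,0,0,0,0,0.006,0.3,0,0,0,0,0,0.007,0.3,0,0,0,0,0,0.007,0.3]'| egrep 'eef_pos|^force'
```

```text
eef_pos: [0.5361, -0.0354, 0.0523]
force: [0.8, 0.3, -1.7]
eef_pos: [0.5359, -0.0352, 0.0448]
force: [0.1, 0.4, -1.3]
```

```bash
python3 -m creep '[0,0,0,0,-0.0005,0.003,0.3,0,0,0,0,-0.0005,0.006,0.3,0,0,0,0,-0.0005,0.009,0.3,0,0,0,0,-0.0005,0.012,0.3,0,0,0,0,-0.0005,0.015,0.3,0,0,0,0,-0.0005,0.018,0.3,0,0,0,0,-0.0005,0.019,0.3,0,0,0,0,-0.0005,0.019,0.3]'| egrep 'eef_pos|^force'
for i in 1 2; do python3 -m creep '[0,0,0,0,0,0.0005,0.3,0,0,0,0,0,0.001,0.3,0,0,0,0,0,0.0015,0.3,0,0,0,0,0,0.0015,0.3]' | egrep 'eef_pos|^force'; done
```

```text
eef_pos: [0.5358, -0.0356, 0.0256]
force: [-2.6, 2.0, -1.3]
eef_pos: [0.536, -0.0357, 0.0244]
force: [-2.4, 2.0, 0.8]
eef_pos: [0.5359, -0.0357, 0.0228]
force: [-0.9, 3.2, -1.0]
```

```bash
python3 -m creep '[0,0,0,0,0,0.0004,0.3,0,0,0,0,0,0.0008,0.3,0,0,0,0,0,0.0008,0.3]' | egrep 'eef_pos|^force'
```

```text
eef_pos: [0.536, -0.0357, 0.0221]
force: [-1.7, 2.6, 1.3]
```

```bash
for i in 1 2; do python3 -m creep '[0,0,0,0,0,0.0004,0.3,0,0,0,0,0,0.0008,0.3,0,0,0,0,0,0.0008,0.3]' | egrep 'eef_pos|^force'; done
```

```text
eef_pos: [0.5361, -0.0357, 0.0219]
force: [-4.3, 3.4, 7.4]
eef_pos: [0.5362, -0.0357, 0.0219]
force: [-7.5, 3.8, 15.8]
```

Medium is home (15 N at TCP z 0.0219, as expected). On to the thin collar.

```bash
python3 -m creep '[0,0,0,0,0,0,0.8,0,0,0,0,0,0,0.8,0,0,0,0,0,0,0.8,0,0,0,0,0,-0.02,0.8,0,0,0,0,0,-0.06,0.8,0,0,0,0.01,0.02,-0.1,0.8,0,0,0,0.025,0.06,-0.118,0.8,0,0,0,0.04,0.105,-0.118,0.8,0,0,0,0.055,0.15,-0.118,0.8,0,0,0,0.07,0.195,-0.118,0.8,0,0,0,0.085,0.24,-0.118,0.8,0,0,0,0.0938,0.2774,-0.118,0.8]' | egrep 'eef_pos|^force|width'
python3 -m creep '[0,0,0,0,0,0,0.8,0,0,0,0,0,0,0.8,0,0,0,0,0,0,0.8,0,0,0,0,0,0,0.8]'| egrep 'eef_pos|width'
python3 - <<'E'
from h import *
m=vision.camera_model("wrist");im=vision.capture("wrist");st()
u,v=proj(m,[.4424,.2417,.004]);e=blob(notgreen(im),u,v,20);print(u,v,e);p=ray(m,*e[0],.004);print(p,togo([p[0],p[1],-.0315]))
E
```

```text
eef_pos: [0.441, 0.2438, 0.1383]
force: [0.7, 0.3, 0.4]
width: 0.802
eef_pos: [0.4425, 0.2407, 0.1382]
width: 0.8
22.8 [0.4425 0.2408 0.1383] [-2.000e-03 -3.141e+00  2.000e-03] [ 0.7 -0.1  0.3] 0.802 0.0
256.64813681846465 174.95817686695153 ((255.7073516845703, 174.97836303710938), (40.08335494995117, 41.20298385620117), 87.7728500366211)
[0.44242272 0.24060325 0.004     ] [ 7.55327765e-05 -4.55380328e-05  1.69753257e-01]
```

```bash
python3 -m creep '[0,0,0,0,0.0005,0.04,0.75,0,0,0,0,0.0005,0.08,0.75,0,0,0,0,0.0005,0.12,0.75,0,0,0,0,0.0005,0.145,0.75,0,0,0,0,0.0005,0.16,0.75,0,0,0,0,0.0005,0.167,0.75,0,0,0,0,0.0005,0.17,0.75,0,0,0,0,0.0005,0.17,0.75]'| egrep 'eef_pos|^force'
python3 -m creep '[0,0,0,0,0,0,0.65,0,0,0,0,0,0,0.3,0,0,0,0,0,0,0.3,0,0,0,0,0,0,0.3,0,0,0,0,0,0,0.3]' 50
```

```text
eef_pos: [0.4425, 0.242, -0.0313]
force: [-0.8, -1.0, 0.1]
time: 24.1
eef_pos: [0.4426, 0.2423, -0.0305]
eef_rot: [-0.001, 3.14, -0.001]
force: [-1.7, -1.2, 8.8]
width: 0.501
finger_force: 50.2
```

```bash
python3 -m creep '[0,0,0,0,0,-0.02,0.3,0,0,0,0,0,-0.06,0.3,0,0,0,0,-0.01,-0.1,0.3,0,0,0,-0.015,-0.045,-0.12,0.3,0,0,0,-0.03,-0.09,-0.12,0.3,0,0,0,-0.045,-0.135,-0.12,0.3,0,0,0,-0.06,-0.18,-0.12,0.3,0,0,0,-0.075,-0.225,-0.12,0.3,0,0,0,-0.088,-0.262,-0.12,0.3,0,0,0,-0.0931,-0.2782,-0.1205,0.3,0,0,0,-0.0931,-0.2782,-0.1205,0.3]' | egrep 'eef_pos|^force|width'
python3 -m creep '[0,0,0,0,0,0,0.3,0,0,0,0,0,0,0.3,0,0,0,0,0,0,0.3,0,0,0,0,0,0,0.3]'| egrep 'eef_pos|width|force'
```

```text
eef_pos: [0.5356, -0.0375, 0.0892]
force: [0.4, 0.4, -0.4]
width: 0.503
eef_pos: [0.5351, -0.0351, 0.0891]
force: [-1.1, -0.6, 0.1]
width: 0.503
finger_force: 51.4
```

```bash
python3 -m creep '[0,0,0,-0.0006,-0.0006,0.015,0.3,0,0,0,-0.0006,-0.0006,0.029,0.3,0,0,0,-0.0006,-0.0006,0.035,0.3,0,0,0,-0.0006,-0.0006,0.035,0.3,0,0,0,-0.0006,-0.0006,0.035,0.3]' | egrep 'eef_pos|^force'
python3 -m creep '[0,0,0,0,0,0.002,0.3,0,0,0,0,0,0.004,0.3,0,0,0,0,0,0.006,0.3,0,0,0,0,0,0.008,0.3,0,0,0,0,0,0.008,0.3]'| egrep 'eef_pos|^force'
```

```text
eef_pos: [0.5361, -0.0365, 0.0545]
force: [0.5, -0.2, 1.0]
eef_pos: [0.5356, -0.0366, 0.0457]
force: [-0.2, -0.5, -0.6]
```

```bash
python3 -m creep '[0,0,0,0,0.0005,0.0015,0.3,0,0,0,0,0.0005,0.003,0.3,0,0,0,0,0.0005,0.0045,0.3,0,0,0,0,0.0005,0.006,0.3,0,0,0,0,0.0005,0.006,0.3]'| egrep 'eef_pos|^force'
for i in 1 2 ; do python3 -m creep '[0,0,0,0,0,0.0004,0.3,0,0,0,0,0,0.0008,0.3,0,0,0,0,0,0.0008,0.3]' | egrep 'eef_pos|^force'; done
```

```text
eef_pos: [0.5355, -0.036, 0.0396]
force: [-0.7, 0.7, -2.8]
eef_pos: [0.5357, -0.036, 0.0392]
force: [-1.5, 0.5, 0.2]
eef_pos: [0.5357, -0.0361, 0.0384]
force: [-2.8, 0.6, 1.0]
```

```bash
python3 -m creep '[0,0,0,0,0,0.0004,0.3,0,0,0,0,0,0.0008,0.3,0,0,0,0,0,0.0008,0.3]' | egrep 'eef_pos|^force'
```

```text
eef_pos: [0.5358, -0.0361, 0.0376]
force: [-1.8, 1.6, 0.9]
```

```bash
for i in 1 2 ; do python3 -m creep '[0,0,0,0,0,0.0004,0.3,0,0,0,0,0,0.0008,0.3,0,0,0,0,0,0.0008,0.3]' | egrep 'eef_pos|^force'; done
```

```text
eef_pos: [0.5359, -0.0361, 0.0375]
force: [-5.7, 1.2, 6.9]
eef_pos: [0.536, -0.0361, 0.0374]
force: [-7.8, 1.8, 14.7]
```

Thin is home too. I'll release, retreat clear and check.

```bash
python3 -m creep '[0,0,0,0,0,0,0.85,0,0,0,0,0,0,0.85,0,0,0,0,0,0,0.85,0,0,0,0,0,0,0.85,0,0,0,0,0,-0.02,0.85,0,0,0,0,0,-0.06,0.85,0,0,0,0,0,-0.1,0.85,0,0,0,0,0.04,-0.12,0.85,0,0,0,0,0.08,-0.12,0.85,0,0,0,0,0.12,-0.12,0.85,0,0,0,0,0.16,-0.12,0.85,0,0,0,0,0.2,-0.12,0.85]' | egrep 'time|eef_pos|^force|width'
python3 -m creep '[0,0,0,0,0.02,0,0.85,0,0,0,0,0.02,0,0.85,0,0,0,0,0.02,0,0.85]'| egrep 'eef_pos|width|force'
python3 - <<'E'
from h import *
a=vision.capture("scene")[130:230,150:265];b=vision.capture("top")[180:280,205:320]
cv2.imwrite("pics/end.png",cv2.resize(np.hstack([a,b]),None,fx=3.4,fy=3.4,interpolation=cv2.INTER_CUBIC))
E
```

```text
time: 29.8
eef_pos: [0.5357, 0.1656, 0.1558]
force: [0.3, 0.4, 0.5]
width: 0.848
eef_pos: [0.5358, 0.1838, 0.1556]
force: [-0.4, 0.3, -0.7]
width: 0.851
finger_force: 0.0
```

View pics/end.png

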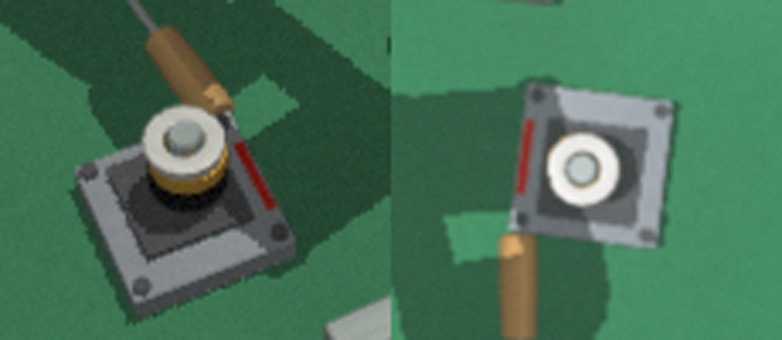

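The stack shows black, brass and aluminium from bottom to top, flat and without gaps (crop (185,160)). The gripper is clear and the awl undisturbed.

```bash
python3 -c "
from bench import job_done
print(job_done())"
```

```text
the job is handed in; nothing more can be done
None
```

The three collars are on the arbor, thick black at the bottom, brass in the middle and thin aluminium on top, each pressed home with under 20 N at the wrist; the gripper is clear, and I handed the job in at about 30 s.

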